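# Lock the heater's tube block with the flat driver

## Task

Take the flat driver out of the tool block and seat its blade in the slotted, sprung lock screw on top of the dry-block heater. Push the screw in against its spring, gently so that it is not jammed hard against the bottom, and keep it pushed in with the blade in the slot while you turn it clockwise in one go until the slot lines up with the two black marks. Then stand the driver back in its well in the tool block and let go of it, leaving the other things on the bench as they are.

Things in the scene. Friction and masses are not known exactly. Their poses are not given: they have to be found in the camera images.
- heater: White dry-block heater, fixed to the bench, 200 (x) x 150 (y) x 85 mm high, with an aluminium tube block up to 107 mm high over its rear (+x) half. Origin under the centre of its underside, x to its rear, z up; level, at any yaw. The lock screw is in the flat top of its front half; black marks left and right of it, on its y axis, show where the slot points when locked.
- lock_mouth (a point): Centre of the lock screw's round bore, 35 mm across, level with the heater's top face, 55 mm in front of its centre; axes as the heater's. The face of the screw head lies 2 to 14 mm below this point when not pressed: it differs every time and is not measured, feel for it. The head is sprung and yields straight down by up to 4 mm.
- lock_screw (a joint): Turn of the lock screw, rad, clockwise from above positive. Steel head 31.6 mm across; a slot 5 mm wide, 6 mm deep runs right across it through the centre. At 0 the slot lies along the heater's x, at 1.57 along its y, on the marks. Starts at 0 to 0.35; locked from 1.40; hard stop at 1.70. Takes about 0.10 N m to turn, stays where left.
- lock_plunge (a joint): How far the screw head is pushed straight down against its spring, m: 0 at rest, 0.004 when it is solid. It yields from 4 N and is fully down at 10 N; 5 to 10 N is right for turning. It is a push-and-turn lock: between 0.6 and 1.3 rad of turn the head must be kept pushed in.
- tool_block: Grey plastic tool block, fixed to the bench, 80 (x) x 120 (y) x 80 mm high, with the driver's well and, 55 mm from the well towards -y, a marker pen and tweezers standing up to 115 mm high. Origin under the centre of its underside, z up.
- well (a point): Centre of the mouth of the driver's well in the top face of the tool block: a square hole 23 x 23 mm right through the block (80 mm deep), sides along the tool block's x and y.
- driver: Flat driver, 160 mm long, 110 to 180 g, standing blade down in the well. Origin at the middle of the blade's tip, z up along the shank, x along the blade's width. A round flange 36 mm across, 70 to 76 mm above the tip, rests on the tool block's top; above it, to 160 mm, a square black handle 22 x 22 mm with its flats facing the driver's x and y.
- driver_tip (a point): Middle of the tip of the driver's flat blade (the driver's origin); axes as the driver's. The blade is 16 mm wide (x) and 3.2 mm thick (y), narrowed to 14 x 2.2 mm over its last 3 mm, and 15 mm tall, on a round shank 8 mm thick.
- bottle: Glass bottle with a blue cap, 54 mm across, 120 mm high, standing; origin under its centre. To be left alone.
- timer: Flat white bench timer 50 x 50 x 18 mm; origin under its centre. To be left alone.
- tip_box: Blue pipette tip box with a white lid, 85 x 120 x 58 mm; origin under its centre. To be left alone.
- beaker: Glass beaker, 68 mm across, 90 mm high; origin under its centre. To be left alone.
- tube_rack: Yellow tube rack 70 x 120 x 48 mm; origin under its centre. To be left alone.
- wash_bottle: White bottle, 50 mm across, 130 mm high, standing; origin under its centre. To be left alone.
Not all that is in view belongs to the job. Of the things shaped like the driver, the black one is meant.

How it is judged:
By the outcome, as a careful person would: the job done as asked, in the order asked, and still so for the second after the job is handed in, with the robot touching nothing.
It also fails if it takes over 72 s, if anything falls off the work surface, if the arm or the gripper's body presses on something with over 40 N, if the wrist force passes 120 N, or if a joint passes its speed limit or range.

## Robot

A 6-joint arm with a two-finger parallel gripper is mounted at the origin on the work surface. World frame = base frame: x ahead of the robot, y to its left, z up, the work surface at z = 0. Lengths are in m, angles in rad, forces in N, time in s.
With the tool pointing down it reaches from about 0.35 to 0.85 m from the base axis. Payload 8.1 kg.
Tool frame: the origin (TCP) lies on the centre line of the jaws, within the pads' length; the fingertips stand 17 mm ahead of it and the grasp point (between the pads) lies 2 mm behind it; x points along the fingers, z is the direction in which the jaws open and shut, and the axes are right-handed (so a half turn about x gives the same grasp; the last joint's range is limited). The gripper opens to 93 mm and grips with 3 to 60 N. Pads are 15 mm wide; open, the fingers measure 128 mm over their backs; the gripper's body (75 mm by 188 mm) begins 65 mm behind the grasp point.
Start: joints at [1.078, 0.13, 1.488, -0, 1.523, -0.085], TCP at [0.238, 0.551, 0.236] pointing down, gripper open.
Joint ranges: [-2.96, 2.96], [-0.89, 2.26], [0.02, 2.5], [-1.34, 4.48], [0, 2.73], [-2.66, 2.66]. Speed limits (rad/s): [2.39, 2.39, 2.79, 3.14, 3.14, 3.14].

## Interface

Orientations are given as a rotation vector (axis times angle).
In Python, from plant import telemetry, optics, workorder gives the robot as it stands.
- The arm moves only by the shell command python3 -m inch 'ROWS' [FORCE]. ROWS is JSON, a list that holds one entry, the list of rows, each a list of 7 numbers: the shift along the tool's x, y, z in m, then the turn, a rotation vector about the tool's x, y, z in rad, then the opening, from 0 (shut) to 1 (fully open). In form: [[[tx, ty, tz, ax, ay, az, grip], ...]]. A call has 1 to 20 rows; each row shifts and turns the pose as measured when the row begins, along the tool's axes as they then stand; what a row does not reach is not made up. A row lasts 1/10 s, in which the tool goes at most 50 mm and 8.59 degrees, less where a joint would pass 70% of its speed; a pose out of reach is approached as far as the arm can. A call is refused whole if a number of a shift passes 0.05 or a number of a turn 0.15, either way. A call with a gripper value outside its range is refused whole. The fingers move at their own pace and stop on an object; FORCE is the grip in N (left out, the last holds). Time passes only in rows, so rows that do not move let the fingers close. It gives the time, the measured TCP pose, the force and the opening at its end, in the units of the state.
- telemetry.read_state(): the state, without advancing time (a new reading comes with each control period).
- optics.read_camera(name): name is "side" or "top"; returns a dict with "frame" (384x512x3 uint8, blue, green, red), "fx", "fy", "cx", "cy" (pixels), "rvec" (rotation vector, rad) and "tvec" (3), from world to camera coordinates, as OpenCV has them. Camera axes: x right, y down, z forward; pixel columns grow to the right and rows downward; lengths in m; the calibration is good to about 2 mm. A picture is of the moment at which its call begins. There is no depth.
- workorder.close_job(): hands the job in, once; it reports no verdict.
The state is a dict: "t": time; "q": joint angles; "dq": joint speeds; "joint_torque": joint torques, N m; "tool_pos": TCP position; "orientation": TCP orientation; "force": force on the tool from outside, world axes, zero at the start; "wrist_torque": the same for the moment, N m; "opening": finger opening in m.
Only numpy, scipy, OpenCV 4.12 (cv2) and the standard library are available. Lean on these libraries where they do the work, as an engineer would, in place of code of your own. Each camera call takes 0.05 s, during which the arm holds its last target. There are 200 camera calls.

## Working session

There is one attempt and no reset: what is moved stays moved. The work goes in short steps, Python scripts to look and compute and a shell command to move; the robot and the scene stay as the last step left them, time stands still between calls to the robot, and variables do not carry over. Pictures are saved under pics/ and viewed, on a budget of 10 in all, crops included, one or two more only if the job needs it, and the job is handed in when it is done.

```bash
ls; mkdir -p pics
cat > h.py <<'E'
import numpy as np, cv2
from plant import telemetry, optics
from scipy.spatial.transform import Rotation as R
def cam(n):
    c=optics.read_camera(n); c['R']=cv2.Rodrigues(np.array(c['rvec'],float))[0]; c['t']=np.array(c['tvec'],float).ravel(); return c
def ray(c,u,v):
    d=c['R'].T@np.array([(u-c['cx'])/c['fx'],(v-c['cy'])/c['fy'],1.]); return -c['R'].T@c['t'], d
def plane(c,u,v,z):
    o,d=ray(c,u,v); return o+d*(z-o[2])/d[2]
def proj(c,p):
    q=c['R']@np.array(p,float)+c['t']; return c['fx']*q[0]/q[2]+c['cx'], c['fy']*q[1]/q[2]+c['cy']
def st():
    s=telemetry.read_state(); r=R.from_rotvec(s['orientation']).as_matrix()
    print('t',round(s['t'],2),'pos',np.round(s['tool_pos'],4),'F',np.round(s['force'],2),'T',np.round(s['wrist_torque'],3),'op',round(s['opening'],4)); print(np.round(r,3)); return s,r
E
python3 - <<'E'
from h import *
s,r=st()
for n in('top','side'):
    c=cam(n); np.savez('c_%s.npz'%n,**{k:v for k,v in c.items()}); f=c['frame']
    cv2.imwrite('pics/%s0.png'%n,cv2.resize(f,(800,600),interpolation=cv2.INTER_CUBIC)); print(n,c['fx'],c['cx'],c['cy'],np.round(-c['R'].T@c['t'],3),np.round(c['R'][2],3))
E
```

```text
pics
t 0.0 pos [0.2377 0.5503 0.2346] F [ 0.62 -0.12 -0.46] T [ 0.007  0.017 -0.007] op 0.0928
[[-0.001 -0.918  0.397]
 [-0.002  0.397  0.918]
 [-1.     0.    -0.002]]
top 383.551390308247 261.0707051880094 185.86913721367242 [0.433 0.01  1.131] [ 0.116 -0.001 -0.993]
side 382.77532774965107 253.1051178103455 195.10915870678247 [ 0.47  -0.987  0.978] [ 0.055  0.74  -0.671]
```

View pics/top0.png

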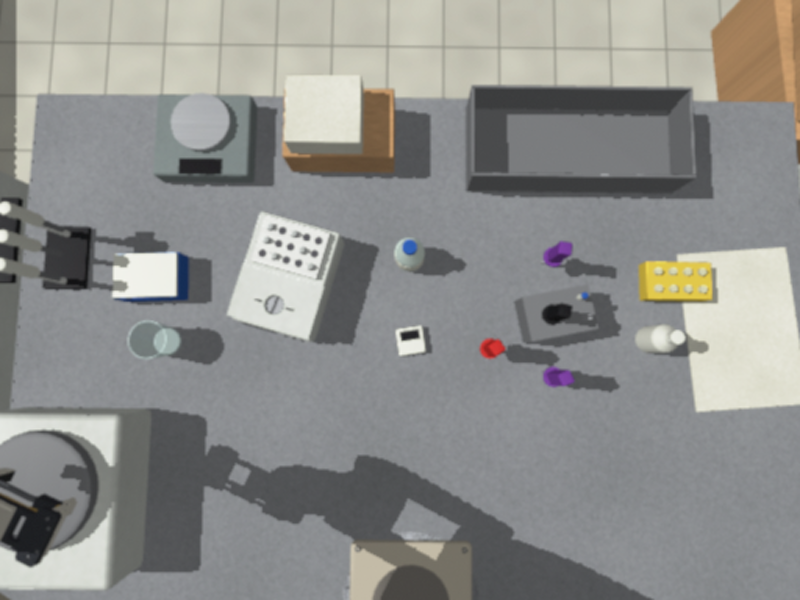

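View pics/side0.png

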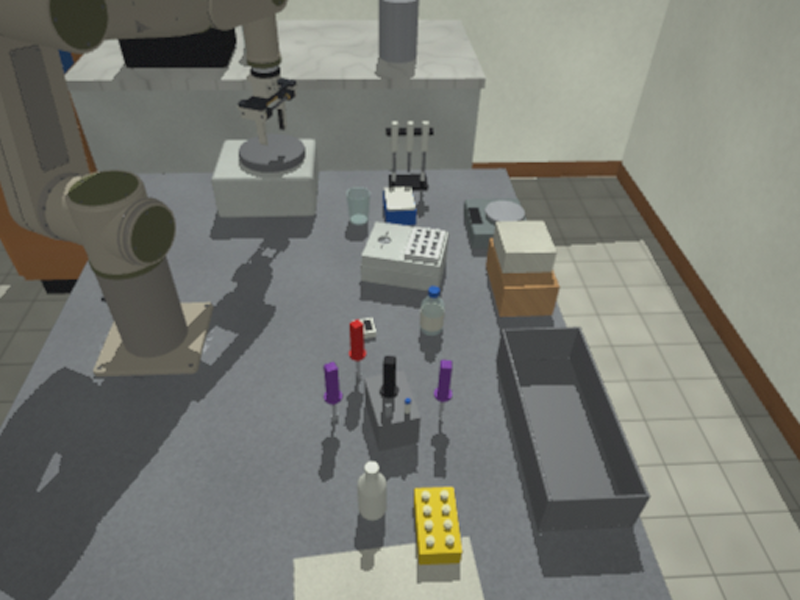

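Top view: the heater is around (285,275), with screw and marks at (273,304). The tool block is at (557,315) with the black handle at (556,313), and decoys in purple and red stand nearby. In the side view the driver handle is at (390,375) and the screw at (385,240). I'll make one composite of zoomed crops.

Run:
```python
import numpy as np, cv2
T=np.load('c_top.npz')['frame'];S=np.load('c_side.npz')['frame']
def crop(f,x,y,w,h): return cv2.resize(f[y:y+h,x:x+w],(400,300),interpolation=cv2.INTER_CUBIC)
a=np.hstack([crop(T,140,130,84,63),crop(T,325,176,64,48)]);b=np.hstack([crop(S,228,138,64,48),crop(S,220,220,80,60)])
# heater crop shifted to include front
a[:,:400]=crop(T,136,134,88,88*3//4+4)[:300,:400]
cv2.imwrite('pics/comp.png',np.vstack([a,b]))
```

```text
(no output)
```

View pics/comp.png

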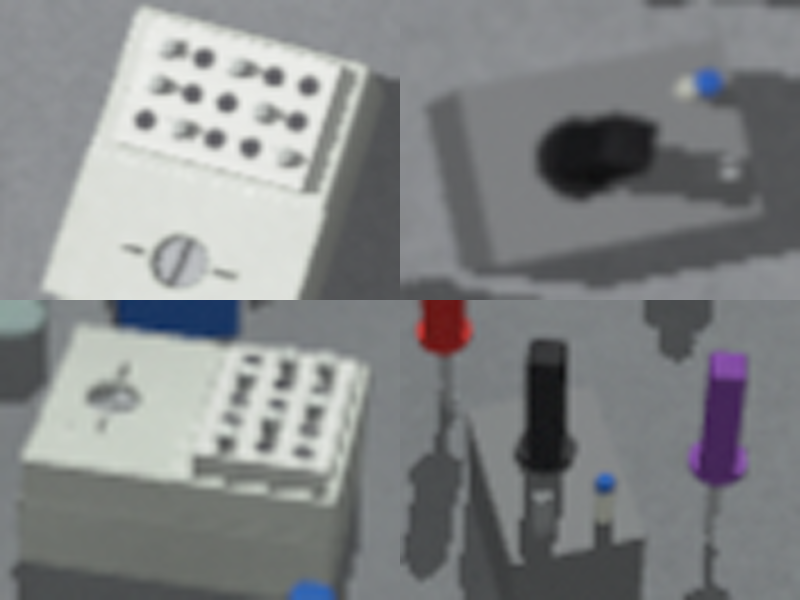

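Composite: the screw, its slot and the two marks are clear in both views. The slot is about 0.2–0.3 rad off the heater's x axis. The black flange and handle stand in the block with handle faces roughly along the block. Next I'll measure with masks.

```bash
cat > m.py <<'E'
from h import *
def load(n):
    d=np.load('c_%s.npz'%n); return {k:d[k] for k in d.files}
def blobs(c,box,mask_fn,amin=3,wt=None):
    x,y,w,h=box; k=6
    f=cv2.resize(c['frame'][y:y+h,x:x+w],None,fx=k,fy=k,interpolation=cv2.INTER_CUBIC)
    m=mask_fn(f.astype(int)).astype(np.uint8)
    n,l,s,cen=cv2.connectedComponentsWithStats(m)
    out=[]
    for i in range(1,n):
        if s[i,4]>=amin*k*k:
            cn=max(cv2.findContours((l==i).astype(np.uint8),0,2)[0],key=len)[:,0,:]
            out.append((s[i,4]/k/k,(cen[i]+.5)/k-.5+[x,y],(cn+.5)/k-.5+[x,y]))
    return out
E
python3 - <<'E'
from m import *
T,S=load('top'),load('side')
g=lambda f:f.max(2)
for n,c,box,zz in(('top',T,(158,180,36,30),.085),('side',S,(238,146,22,26),.085)):
    print(n)
    for a,p,cn in blobs(c,box,lambda f:g(f)<150,1): print('dark',round(a,1),np.round(p,2),np.round(plane(c,*p,zz),4))
# heater top outline
for n,c,box in(('top',T,(136,128,100,100)),):
    for a,p,cn in blobs(c,box,lambda f:g(f)>170,200):
        r=cv2.minAreaRect(cn.astype(np.float32)); ap=cv2.approxPolyDP(cn.astype(np.float32)[:,None],2.5,True)[:,0]
        for q in ap: print('out',np.round(q,1),np.round(plane(c,*q,.085),4))
for n,c,box in(('top',T,(335,186,40,26)),('side',S,(236,222,28,36))):
    for a,p,cn in blobs(c,box,lambda f:g(f)<45,5):
        print(n,'black',round(a,1),np.round(p,2), 'bbox',cn.min(0),cn.max(0), np.round(plane(c,*p,.083),4))
        ap=cv2.approxPolyDP(cn.astype(np.float32)[:,None],.8,True)[:,0]; print(np.round(ap,1).tolist())
for a,p,cn in blobs(T,(325,176,64,50),lambda f:(g(f)>110)&(g(f)<126),300): 
    ap=cv2.approxPolyDP(cn.astype(np.float32)[:,None],2,True)[:,0]
    for q in ap: print('block',np.round(q,1),np.round(plane(T,*q,.08),4))
print(T['frame'][180:226:4,325:389:5].max(2))
print(T['frame'][186:206,160:192].max(2))
E
```

```text
top
dark 14.0 [170.76 193.3 ] [0.5319 0.2568 0.085 ]
dark 19.6 [175.15 195.06] [0.5272 0.2446 0.085 ]
dark 16.8 [161.06 208.45] [0.4901 0.2816 0.085 ]
side
dark 17.7 [244.96 152.42] [0.5252 0.251  0.085 ]
dark 1.2 [246.59 154.63] [0.5309 0.236  0.085 ]
dark 3.3 [259.02 164.24] [0.5756 0.1725 0.085 ]
dark 126.1 [247.5  168.56] [0.5304 0.1474 0.085 ]
out [166.9 134.9] [0.6953 0.2737 0.085 ]
out [144.6 200.9] [0.5102 0.3275 0.085 ]
out [196.6 217.1] [0.4677 0.1841 0.085 ]
out [216.1 149.2] [0.6561 0.1357 0.085 ]
top black 153.4 [355.9  200.23] bbox [347.41666667 194.91666667] [364.75       206.58333333] [ 0.5186 -0.2508  0.083 ]
[[364.6000061035156, 196.10000610351562], [360.20001220703125, 194.89999389648438], [352.1000061035156, 195.39999389648438], [348.1000061035156, 198.1999969482422], [347.79998779296875, 202.60000610351562], [350.8999938964844, 205.89999389648438], [356.3999938964844, 205.8000030517578], [363.8999938964844, 201.89999389648438]]
side black 153.8 [248.64 243.23] bbox [244.08333333 231.41666667] [252.91666667 254.08333333] [ 0.5168 -0.2187  0.083 ]
[[251.89999389648
[... 3017 characters left out ...]
5 224 223 222 221 223 224 225 224]
 [222 223 223 224 223 223 222 223 223 223 222 219 208 199 198 203 208 212
  219 223 224 225 225 225 224 224 223 223 224 224 225 224]
 [222 224 225 225 224 223 223 223 224 224 224 224 224 224 223 222 224 224
  225 225 224 224 224 224 224 223 224 224 225 225 225 224]
 [222 224 225 225 225 224 224 224 224 224 224 225 225 226 226 226 225 225
  224 224 223 223 222 223 223 223 225 225 225 225 225 225]
 [222 224 224 225 225 224 224 225 225 225 225 225 225 226 227 226 225 224
  224 224 223 223 222 222 223 225 225 226 226 226 227 226]
 [221 222 224 224 224 224 225 225 225 225 224 225 225 226 226 226 225 224
  224 224 223 222 222 223 224 225 225 227 227 227 227 227]]
```

Run:
```python
from m import *
T,S=load('top'),load('side')
def wc(c,x0,x1,y0,y1,bg):
    g=c['frame'].max(2).astype(float)[y0:y1+1,x0:x1+1]; w=np.clip(bg-g-4,0,None); Y,X=np.mgrid[y0:y1+1,x0:x1+1]; return np.array([(w*X).sum(),(w*Y).sum()])/w.sum()
a=wc(T,161,167,189,193,222);b=wc(T,182,189,195,200,223.5)
A,B=plane(T,*a,.085),plane(T,*b,.085); print(a,b,A,B,(A+B)/2,np.linalg.norm(A-B),'yaw',np.arctan2(-(A-B)[0],(A-B)[1]))
b=blobs(T,(166,184,19,20),lambda f:f.max(2)<205,50)
for q in b:
  e=cv2.fitEllipse(q[2].astype(np.float32)); print('bore',q[0],q[1],e,plane(T,*e[0],.085))
# slot pts
pts=[]
for r in range(190,198):
    g=T['frame'].max(2).astype(float)[r]; lo,hi=round(177-(r-190)*.45)-2,round(177-(r-190)*.45)+3
    w=np.clip(185-g[lo:hi],0,None); pts.append(plane(T,(w*np.arange(lo,hi)).sum()/w.sum(),r,.078)[:2])
pts=np.array(pts);print(pts.round(4).tolist());l=cv2.fitLine(pts.astype(np.float32),2,0,.01,.01).ravel();print('slot dir',np.arctan2(l[1],l[0]),l)
print(S['frame'].max(2)[146:164,238:256])
print(T['frame'].max(2)[190:210,342:372])
print(S['frame'].max(2)[228:258,240:258])
```

```text
[165.03875969 191.78488372] [184.90514469 197.49437299] [0.5358948  0.27260332 0.085     ] [0.52079863 0.21765543 0.085     ] [0.52834672 0.24512938 0.085     ] 0.05698389578881208 yaw -0.268120812935252
bore 149.94444444444443 [175.12066197 194.65456342] ((175.2043914794922, 194.63717651367188), (12.97128963470459, 15.161842346191406), 103.22774505615234) [0.52835431 0.24447117 0.085     ]
[[0.5419, 0.2417], [0.5391, 0.2412], [0.5363, 0.2428], [0.5336, 0.2437], [0.5308, 0.2443], [0.528, 0.2455], [0.5252, 0.2466], [0.5224, 0.2479]]
slot dir -0.32693598 [ 0.9470308  -0.32114282  0.53216577  0.24421862]
[[162 194 200 199 200 200 199 199 199 199 199 199 200 201 202 200 202 203]
 [179 201 201 201 201 201 200 200 201 196 192 201 202 201 201 202 202 202]
 [196 203 202 202 202 202 202 202 197 171 169 204 203 202 203 203 204 204]
 [204 205 205 203 203 203 203 202 184 142 163 206 204 203 203 204 204 204]
 [205 205 204 204 204 197 187 187 171 155 186 205 203 203 203 203 204 205]
 [204 204 205 201 188 164 143 142 141 150 168 191 204 203 205 206 206 204]
 [205 205 206 191 144 108 107 105 122 140
[... 4911 characters left out ...]
 41  60  81 115 136 136]
 [136 135 123  88  58  38  27  22  26  24  26  25  43  62  72 108 137 136]
 [135 135 116  69  59  45  24  23  26  25  25  27  47  63  76 113 137 137]
 [135 135 115  61  47  45  25  24  25  24  27  26  46  58  87 127 136 136]
 [135 135 124  88  44  29  26  26  26  24  25  26  36  47  95 136 136 136]
 [135 135 134 115  64  44  29  26  27  22  26  32  43  75 116 136 137 136]
 [134 136 135 124  91  63  51  47  42  43  45  54  80 117 136 136 136 136]
 [136 135 135 135 115  69  70  67  61  64  65  69 104 136 137 136 136 137]
 [136 135 135 136 115  68  70  69  69  69  69  70 102 136 137 136 136 136]
 [135 135 135 135 115  70  72  74  75  77  73  70 103 136 136 136 136 136]]
```

Run:
```python
from m import *
T,S=load('top'),load('side')
print('flange top',plane(T,353.05,200.95,.084),'handle top',plane(T,361,199,.17))
print('side flange',plane(S,248.5,250,.085),'handle mid',plane(S,248.75,242,.128),'handtop',plane(S,248.6,230.2,.17))
print('screw side',plane(S,245.55,153.2,.085))
p=np.array([.519,-.245,0]);
for z in(.084,.17): print(proj(T,p+[0,0,z]),proj(S,p+[0,0,z]))
```

```text
flange top [ 0.51643539 -0.24267444  0.084     ] handle top [ 0.5147161  -0.24197665  0.17      ]
side flange [ 0.51496447 -0.24693531  0.085     ] handle mid [ 0.51498933 -0.25262643  0.128     ] handtop [ 0.51451421 -0.24468211  0.17      ]
screw side [0.52725974 0.24569499 0.085     ]
(np.float64(353.8828827962524), np.float64(200.02504927425184)) (np.float64(249.8051990618095), np.float64(249.67055095103973))
(np.float64(362.1680862881026), np.float64(197.31550425425513)) (np.float64(250.17319978693791), np.float64(230.23460524725))
```

```bash
python3 -m inch '[[[0,-0.0316,-0.0343,0,0,0,0.55],[0,-0.0316,-0.0343,0,0,0,0.55],[0,-0.0316,-0.0343,0,0,0,0.55],[0,-0.0316,-0.0343,0,0,0,0.55],[0,-0.0316,-0.0343,0,0,0,0.55],[0,-0.0316,-0.0343,0,0,0,0.55],[0,-0.0316,-0.0343,0,0,0,0.55],[0,-0.0316,-0.0343,0,0,0,0.55],[0,-0.0316,-0.0343,0,0,0,0.55],[0,-0.0316,-0.0343,0,0,0,0.55],[0,-0.0316,-0.0343,0,0,0,0.55],[0,-0.0316,-0.0343,0,0,0,0.55],[0,-0.0316,-0.0343,0,0,0,0.55],[0,-0.0316,-0.0343,0,0,0,0.55],[0,-0.0316,-0.0343,0,0,0,0.55],[0,-0.0316,-0.0343,0,0,0,0.55],[0,0,0,-0.14,0,0,0.55],[0,0,0,-0.14,0,0,0.55],[0,0,0,0,0,0,0.55]]]' 10
cat >> h.py <<'E'
def go(x,y,z,yaw=None):
    "tool-frame delta to reach world xyz (and jaw-z yaw)"
    s,r=st(); print('delta tool',np.round(r.T@(np.array([x,y,z])-s['tool_pos']),4))
    ph=np.arctan2(r[1,2],r[0,2]); print('jaw yaw',round(ph,3),'tilt',np.round(r[:2,0],4), 'ax' ,None if yaw is None else round(ph-yaw,3),'q6',round(s['q'][5],2))
    t=R.from_matrix(r.T@(np.array([[0,0,-1],[0,0,0],[0,0,0]]).T if 0 else r)).as_rotvec()
    d=np.cross([0,0,-1.],r[:,0]); print('untilt tool rotvec',np.round(r.T@(-d),4))
E
python3 -c "
from h import *
go(.515,-.243,.2346,1.44)"
```

```text
t: 2.0
tool_pos: [0.4872, -0.1844, 0.2265]
orientation: [-1.122, 1.275, 1.126]
force: [0.5, 0.3, -0.5]
opening: 0.051
t 2.0 pos [ 0.4872 -0.1844  0.2265] F [ 0.46  0.33 -0.45] T [0.018 0.039 0.023] op 0.051
[[-0.01  -0.993  0.118]
 [-0.006  0.118  0.993]
 [-1.     0.01  -0.007]]
delta tool [-0.008  -0.0344 -0.055 ]
jaw yaw 1.453 tilt [-0.0104 -0.0058] ax 0.013 q6 -1.91
untilt tool rotvec [ 0.     -0.007  -0.0097]
```

```bash
python3 -m inch '[[[0,-0.0172,-0.0275,0.0,-0.007,-0.01,0.55],[0,-0.0172,-0.0275,0,0,0,0.55],[0,0,0,0,0,0,0.55]]]'
python3 - <<'E'
from h import *
go(.515,-.243,.138,1.44)
T=cam('top');S=cam('side')
c=lambda f,x,y:cv2.resize(f[y:y+60,x:x+80],(400,300),interpolation=cv2.INTER_CUBIC)
cv2.imwrite('pics/g1.png',np.hstack([c(T['frame'],320,170),c(S['frame'],210,205)]))
E
```

```text
t: 2.3
tool_pos: [0.5151, -0.243, 0.2254]
orientation: [-1.113, 1.267, 1.116]
force: [-0.5, 1.4, -0.4]
opening: 0.0509
t 2.3 pos [ 0.5151 -0.243   0.2254] F [-0.54  1.44 -0.42] T [-0.044  0.095 -0.038] op 0.0509
[[-0.001 -0.992  0.128]
 [ 0.002  0.128  0.992]
 [-1.     0.001  0.001]]
delta tool [ 0.0874 -0.     -0.0001]
jaw yaw 1.443 tilt [-0.0007  0.0015] ax 0.003 q6 -1.97
untilt tool rotvec [ 0.      0.0014 -0.0009]
```

View pics/g1.png

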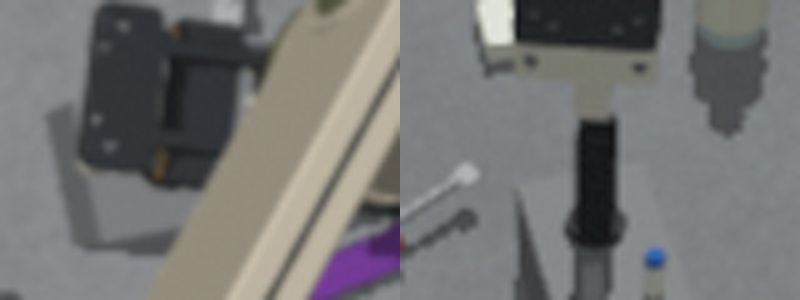

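The finger is centred over the handle, but a shank seems to lie on the bench, so I'll check the whole scene.

Run:
```python
from h import *
T=cam('top');S=cam('side')
cv2.imwrite('pics/g2.png',np.vstack([cv2.resize(T['frame'][150:290,230:492],(560,300)),cv2.resize(S['frame'][180:320,130:392],(560,300))]))
```

```text
(no output)
```

View pics/g2.png

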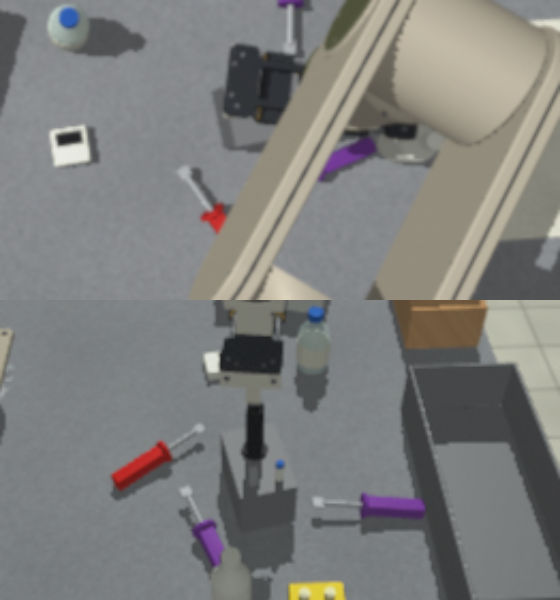

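All three decoy drivers (red and two purple) now lie on the bench. They fell in different directions with no contact force on the arm, so they probably toppled off their blades by themselves. The black one still stands, so I'll go on to the grasp.

```bash
python3 -m inch '[[[0.03,0,0,0,0,0,0.55],[0.03,0,0,0,0,0,0.55],[0.02,0,0,0,0,0,0.55],[0.0075,0,0,0,0,0,0.55],[0,0,0,0,0,0,0.1],[0,0,0,0,0,0,0.1],[0,0,0,0,0,0,0.1],[0,0,0,0,0,0,0.1],[0,0,0,0,0,0,0.1]]]' 40
python3 -c "
from h import *
go(.515,-.243,.26,1.44)"
```

```text
t: 3.4
tool_pos: [0.517, -0.2356, 0.1437]
orientation: [-1.124, 1.26, 1.11]
force: [-0.8, 0.2, -1.6]
opening: 0.022
t 3.4 pos [ 0.517  -0.2356  0.1437] F [-0.8   0.16 -1.59] T [0.022 0.067 0.011] op 0.022
[[ 0.009 -0.992  0.123]
 [-0.003  0.123  0.992]
 [-1.    -0.009 -0.001]]
delta tool [-1.163e-01 -1.000e-04 -7.800e-03]
jaw yaw 1.448 tilt [ 0.0091 -0.0026] ax 0.008 q6 -1.97
untilt tool rotvec [ 0.     -0.0014  0.0094]
```

```bash
python3 -m inch '[[[-0.02,0,0,0,0,0.009,0.1],[-0.03,0,0,0,0,0,0.1],[-0.04,0,0,0,0,0,0.1],[-0.035,0,0,0,0,0,0.1],[0,0,0,0,0,0,0.1]]]'
python3 - <<'E'
from h import *
go(.527,.245,.27)
S=cam('side');T=cam('top')
p=proj(S,[.517,-.236,.16]);print(p)
x,y=int(p[0])-30,int(p[1])-30
cv2.imwrite('pics/b1.png',cv2.resize(S['frame'][y:y+60,x:x+60],(600,600),interpolation=cv2.INTER_CUBIC))
E
```

```text
t: 3.9
tool_pos: [0.516, -0.2372, 0.2725]
orientation: [-1.12, 1.27, 1.115]
force: [0.1, -0.6, -0.9]
opening: 0.0218
t 3.9 pos [ 0.516  -0.2372  0.2725] F [ 0.11 -0.56 -0.86] T [-0.023  0.008 -0.051] op 0.0218
[[-0.001 -0.992  0.125]
 [-0.005  0.125  0.992]
 [-1.     0.001 -0.005]]
delta tool [3.000e-04 4.910e-02 4.799e-01]
jaw yaw 1.446 tilt [-0.0013 -0.0046] ax None q6 -1.96
untilt tool rotvec [ 0.     -0.0047 -0.0007]
(np.float64(249.27688004275225), np.float64(230.30881350621684))
```

View pics/b1.png

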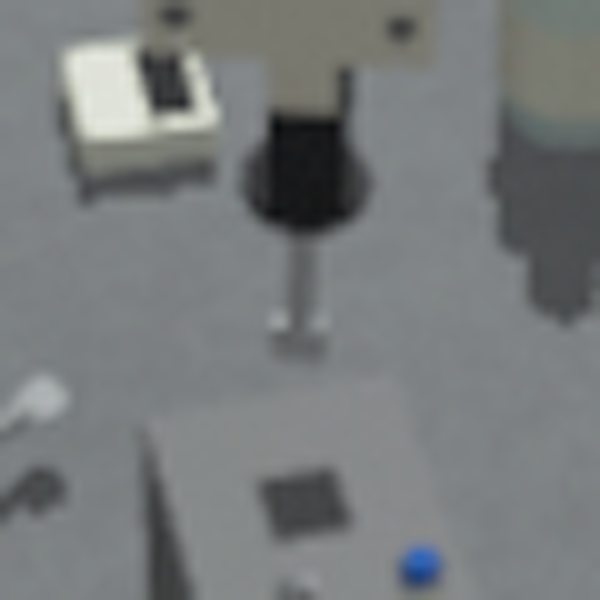

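Blade is wide along world x (i.e. along jaw y), hanging straight; tip at crop (297,358) and the open well at (306,502).

```bash
python3 - <<'E'
from m import *
S=load('side')
print('well',plane(S,249.15,249.75,.08),'tip',plane(S,248.35,235.2,.139),'shank',plane(S,248.3+.2,227.5,.165),'flange',plane(S,249.0,217.5,.212))
print(proj(S,[.516,-.237,.139]),proj(S,[.516,-.237,.2]))
E
python3 -m inch '[[[0,0.0035,0.0343,0.02,-0.005,0,0.1],[0,0.0035,0.0343,0.02,0,0,0.1],[0,0.0035,0.0343,0.02,0,0,0.1],[0,0.0035,0.0343,0.02,0,0,0.1],[0,0.0035,0.0343,0.02,0,0,0.1],[0,0.0035,0.0343,0.02,0,0,0.1],[0,0.0035,0.0343,0.02,0,0,0.1],[0,0.0035,0.0343,0.02,0,0,0.1],[0,0.0035,0.0343,0.02,0,0,0.1],[0,0.0035,0.0343,0.02,0,0,0.1],[0,0.0035,0.0343,0,0,0,0.1],[0,0.0035,0.0343,0,0,0,0.1],[0,0.0035,0.0343,0,0,0,0.1],[0,0,0,0,0,0,0.1]]]'
python3 -c "
from h import *
go(.528,.245,.232,1.244)"
```

```text
well [ 0.51722529 -0.24190414  0.08      ] tip [ 0.51452103 -0.23596663  0.139     ] shank [ 0.51501656 -0.22950662  0.165     ] flange [ 0.51567456 -0.23520096  0.212     ]
(np.float64(248.8717283628834), np.float64(235.44838754850298)) (np.float64(249.10084882472583), np.float64(220.93993996382284))
t: 5.4
tool_pos: [0.5655, 0.2232, 0.2331]
orientation: [-0.931, 1.392, 0.992]
force: [-1.2, -1.0, -1.2]
opening: 0.022
t 5.4 pos [0.5655 0.2232 0.2331] F [-1.17 -1.04 -1.16] T [-0.018 -0.011  0.037] op 0.022
[[-0.054 -0.942  0.332]
 [ 0.007  0.332  0.943]
 [-0.998  0.054 -0.012]]
delta tool [0.0033 0.0425 0.0081]
jaw yaw 1.232 tilt [-0.0544  0.0068] ax -0.012 q6 -0.95
untilt tool rotvec [ 0.     -0.0117 -0.0536]
```

```bash
python3 -m inch '[[[-0.012,0.0,0.004,0,-0.012,-0.054,0.1],[-0.0,0.021,0.004,0,0,0,0.1],[0,0.0215,0,0,0,0,0.1],[0,0,0,0,0,0,0.1]]]'
python3 -c "
from h import *
go(.528,.245,.242,1.244)"
```

```text
t: 5.8
tool_pos: [0.5237, 0.2436, 0.2347]
orientation: [-0.957, 1.364, 0.961]
force: [0.3, -0.6, -0.3]
opening: 0.0218
t 5.8 pos [0.5237 0.2436 0.2347] F [ 0.26 -0.58 -0.34] T [-0.007 -0.051 -0.016] op 0.0218
[[-0.013 -0.943  0.331]
 [-0.006  0.332  0.943]
 [-1.     0.01  -0.01 ]]
delta tool [-0.0074 -0.0035  0.0027]
jaw yaw 1.233 tilt [-0.0125 -0.006 ] ax -0.011 q6 -0.89
untilt tool rotvec [ 0.     -0.0098 -0.0098]
```

```bash
python3 -m inch '[[[-0.004,-0.0035,0.0027,-0.011,-0.01,-0.01,0.1],[0,0,0,0,0,0,0.1]]]'
python3 - <<'E'
from h import *
go(.528,.245,.238,1.244)
S=cam('side');T=cam('top')
np.savez('c_side2.npz',**S);np.savez('c_top2.npz',**T)
p=proj(S,[.528,.245,.1]);q=proj(T,[.528,.245,.1]);print(p,q)
c=lambda f,p:cv2.resize(f[int(p[1])-24:int(p[1])+24,int(p[0])-16:int(p[0])+16],(400,600),interpolation=cv2.INTER_CUBIC)
cv2.imwrite('pics/s1.png',np.hstack([c(T['frame'],q),c(S['frame'],p)]))
E
```

```text
t: 6.0
tool_pos: [0.5274, 0.2438, 0.2363]
orientation: [-0.966, 1.348, 0.966]
force: [-0.7, 1.3, -0.9]
opening: 0.0217
t 6.0 pos [0.5274 0.2438 0.2363] F [-0.73  1.27 -0.86] T [0.011 0.046 0.037] op 0.0217
[[-0.002 -0.947  0.32 ]
 [-0.001  0.32   0.947]
 [-1.     0.002 -0.002]]
delta tool [-0.0017 -0.0002  0.0013]
jaw yaw 1.245 tilt [-0.0022 -0.0012] ax 0.001 q6 -0.9
untilt tool rotvec [ 0.     -0.0018 -0.0017]
(np.float64(245.76409988061573), np.float64(150.18924943209777)) (np.float64(173.77948610469008), np.float64(194.24765253675696))
```

View pics/s1.png

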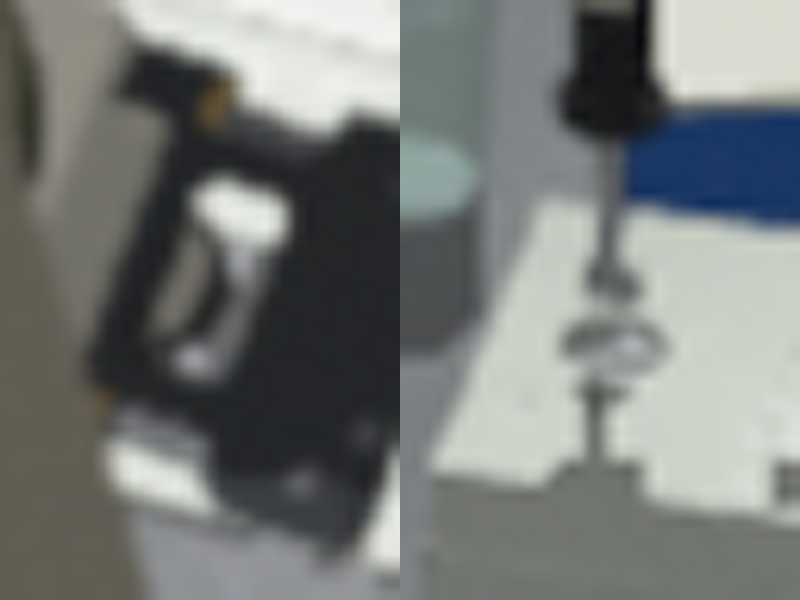

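Side crop: the tip (612,300) is directly over the bore centre (612,345). I'll go down and feel for the face.

```bash
python3 -m inch '[[[0.006,0.0,0.001,0,-0.002,-0.002,0.1],[0.007,0,0,0,0,0,0.1],[0,0,0,0,0,0,0.1]]]'
python3 -c "
from h import *
go(.5275,.2448,.2217,1.244)"
```

```text
t: 6.4
tool_pos: [0.5284, 0.2436, 0.2211]
orientation: [-0.964, 1.348, 0.964]
force: [-1.0, 0.3, -2.0]
opening: 0.022
t 6.4 pos [0.5284 0.2436 0.2211] F [-0.97  0.33 -2.03] T [ 0.009 -0.063 -0.002] op 0.022
[[-0.001 -0.946  0.323]
 [-0.001  0.323  0.946]
 [-1.     0.001 -0.001]]
delta tool [-0.0006  0.0012  0.0009]
jaw yaw 1.242 tilt [-0.0012 -0.0007] ax -0.002 q6 -0.9
untilt tool rotvec [ 0.     -0.0011 -0.0009]
```

```bash
python3 -m inch '[[[0.003,0.001,0.001,0,0,0,0.1],[0.002,0,0,0,0,0,0.1],[0,0,0,0,0,0,0.1]]]'
python3 -m inch '[[[0.003,0.0,0.0,0,0,0,0.1],[0,0,0,0,0,0,0.1]]]'
python3 -c "
from h import *
go(.5275,.2448,.21,1.244)"
```

```text
t: 6.7
tool_pos: [0.5276, 0.2448, 0.215]
orientation: [-0.964, 1.349, 0.964]
force: [-0.3, 0.8, -1.5]
opening: 0.0217
t: 6.9
tool_pos: [0.5276, 0.2449, 0.2119]
orientation: [-0.964, 1.349, 0.964]
force: [-1.0, 0.1, -1.2]
opening: 0.0219
t 6.9 pos [0.5276 0.2449 0.2119] F [-1.01  0.08 -1.18] T [0.031 0.013 0.022] op 0.0219
[[-0.002 -0.946  0.323]
 [-0.001  0.323  0.946]
 [-1.     0.001 -0.002]]
delta tool [ 0.0019  0.0001 -0.0001]
jaw yaw 1.242 tilt [-0.0019 -0.001 ] ax -0.002 q6 -0.9
untilt tool rotvec [ 0.     -0.0016 -0.0015]
```

Tip ≈ .078 and free (below the top face). I'll continue in 2 mm steps.

```bash
for i in 1; do python3 -m inch '[[[0.002,0.0,0.0,0,0,0,0.1],[0,0,0,0,0,0,0.1]]]'; python3 -m inch '[[[0.002,0.0,0.0,0,0,0,0.1],[0,0,0,0,0,0,0.1]]]'; python3 -m inch '[[[0.002,0.0,0.0,0,0,0,0.1],[0,0,0,0,0,0,0.1]]]'; done | grep -E "pos|force"
```

```text
tool_pos: [0.5277, 0.245, 0.21]
force: [0.6, -0.0, -2.2]
tool_pos: [0.5278, 0.245, 0.208]
force: [-0.9, -0.1, -1.2]
tool_pos: [0.5281, 0.2451, 0.2063]
force: [-0.3, -0.9, -0.1]
```

```bash
for i in 1; do python3 -m inch '[[[0.0015,0.0,0.0,0,0,0,0.1],[0,0,0,0,0,0,0.1]]]'; python3 -m inch '[[[0.0015,0.0,0.0,0,0,0,0.1],[0,0,0,0,0,0,0.1]]]';  done | grep -E "pos|force"; python3 -c "
from h import *
go(.5275,.2448,.2,1.244)"
```

```text
tool_pos: [0.5283, 0.2451, 0.2056]
force: [-1.1, -0.5, 2.1]
tool_pos: [0.5283, 0.2452, 0.2048]
force: [-2.1, -0.7, 4.1]
t 7.9 pos [0.5283 0.2452 0.2048] F [-2.08 -0.69  4.09] T [-0.218  0.556 -0.009] op 0.022
[[ 0.001 -0.946  0.323]
 [-0.     0.323  0.946]
 [-1.    -0.001  0.   ]]
delta tool [ 0.0048  0.0006 -0.0006]
jaw yaw 1.242 tilt [ 0.0007 -0.0001] ax -0.002 q6 -0.9
untilt tool rotvec [0.     0.0001 0.0007]
```

Contact at tip z ≈ 0.073. To tell the slot bottom from the face, I'll unload slightly and nudge across the slot.

```bash
(python3 -m inch '[[[-0.0015,0.0,0.0,0,0,0,0.1],[0,0,0.002,0,0,0,0.1],[0,0,0,0,0,0,0.1]]]'; python3 -m inch '[[[0,0.0,0.002,0,0,0,0.1],[0,0,0,0,0,0,0.1]]]' )| grep -E "pos|force";python3 -c "
from h import *
go(.5275,.2448,.2,1.244)"
```

```text
tool_pos: [0.5289, 0.2462, 0.206]
force: [-1.5, -1.1, 1.9]
tool_pos: [0.5291, 0.2467, 0.2055]
force: [-0.7, -1.1, 2.6]
t 8.4 pos [0.5291 0.2467 0.2055] F [-0.67 -1.08  2.59] T [-0.487  0.437 -0.037] op 0.0219
[[-0.002 -0.946  0.324]
 [-0.005  0.324  0.946]
 [-1.    -0.    -0.005]]
delta tool [ 0.0055  0.0009 -0.0023]
jaw yaw 1.241 tilt [-0.0016 -0.0052] ax -0.003 q6 -0.89
untilt tool rotvec [ 0.     -0.0054  0.0002]
```

```bash
(python3 -m inch '[[[0,-0.001,-0.002,0,-0.005,0,0.1],[0,0,-0.001,0,0,0,0.1],[0,0,0,0,0,0,0.1]]]'; python3 -m inch '[[[0,0.0,-0.002,0,0,0,0.1],[0,0,-0.001,0,0,0,0.1]]]'; python3 -m inch '[[[0,0.0,-0.002,0,0,0,0.1]]]' )| grep -E "pos|force";python3 -c "
from h import *
go(.5275,.2448,.2,1.244)"
```

```text
tool_pos: [0.5294, 0.2449, 0.206]
force: [-1.5, -1.1, 2.0]
tool_pos: [0.5288, 0.2431, 0.2062]
force: [0.3, 3.9, -0.2]
tool_pos: [0.5286, 0.2423, 0.2063]
force: [2.3, 7.6, -2.3]
t 9.0 pos [0.5286 0.2423 0.2063] F [ 2.31  7.59 -2.26] T [ 2.345 -0.696 -0.032] op 0.0217
[[ 0.004 -0.947  0.323]
 [ 0.008  0.323  0.947]
 [-1.    -0.001  0.009]]
delta tool [0.0063 0.0018 0.0019]
jaw yaw 1.242 tilt [0.0041 0.0082] ax -0.002 q6 -0.91
untilt tool rotvec [0.     0.009  0.0013]
```

The sideways force of 7.6 N with no downward push shows the blade is against a slot wall, so it is in the slot. I'll recentre, untilt, then press.

```bash
(python3 -m inch '[[[0,0.001,0.0025,0,0.009,0.001,0.1],[0,0,0,0,0,0,0.1]]]';  python3 -m inch '[[[0.0025,0.0,0,0,0,0,0.1],[0,0,0,0,0,0,0.1]]]'; python3 -c "
from h import *
go(.5277,.2448,.2,1.244)";  python3 -m inch '[[[0.0025,0.0,0,0,0,0,0.1]]]'; python3 -m inch '[[[0.000,0.0,0,0,0,0,0.1]]]')| grep -vE "ori|opening|^t:"
```

```text
tool_pos: [0.5285, 0.2449, 0.2061]
force: [-0.5, 1.5, 1.4]
tool_pos: [0.5286, 0.245, 0.2041]
force: [-1.5, 0.8, 4.7]
t 9.4 pos [0.5286 0.245  0.2041] F [-1.53  0.81  4.72] T [ 0.26   0.358 -0.015] op 0.0219
[[ 0.001 -0.947  0.322]
 [-0.001  0.322  0.947]
 [-1.    -0.001 -0.   ]]
delta tool [ 0.0041  0.0008 -0.0004]
jaw yaw 1.243 tilt [ 0.0008 -0.0007] ax -0.001 q6 -0.9
untilt tool rotvec [ 0.     -0.0004  0.001 ]
tool_pos: [0.5287, 0.245, 0.2025]
force: [-0.9, 0.3, 7.2]
tool_pos: [0.5286, 0.2449, 0.2028]
force: [-1.4, 0.5, 6.4]
```

```bash
python3 -m inch '[[[0.0005,0,0,0.1,0,0,0.1],[0.0005,0,0,0.1,0,0,0.1],[0.0005,0,0,0.1,0,0,0.1]]]'|grep -E "pos|force";python3 -c "
from h import *
go(.5285,.2449,.2028,-.35)"
```

```text
tool_pos: [0.529, 0.2444, 0.2034]
force: [-2.0, 0.8, 5.4]
t 9.9 pos [0.529  0.2444 0.2034] F [-2.01  0.82  5.44] T [0.051 0.745 0.071] op 0.0223
[[ 0.003 -0.804  0.595]
 [-0.001  0.595  0.804]
 [-1.    -0.003  0.001]]
delta tool [0.0006 0.0007 0.0001]
jaw yaw 0.934 tilt [ 0.0029 -0.0009] ax 1.284 q6 -0.59
untilt tool rotvec [0.     0.0011 0.0029]
```

```bash
python3 -m inch '[[[0.0009,0.0007,0,0.1,0.001,0.003,0.1],[0.0009,0,0,0.1,0,0,0.1],[0.0009,0,0,0.1,0,0,0.1]]]'|grep -E "pos|force";python3 -c "
from h import *
go(.5285,.2449,.2028,-.35)"
```

```text
tool_pos: [0.5288, 0.2438, 0.2028]
force: [-3.7, 1.1, 7.1]
t 10.2 pos [0.5288 0.2438 0.2028] F [-3.7   1.06  7.13] T [0.065 0.962 0.13 ] op 0.0219
[[ 0.001 -0.582  0.813]
 [-0.001  0.813  0.582]
 [-1.    -0.001  0.001]]
delta tool [-0.      0.0011  0.0004]
jaw yaw 0.621 tilt [ 0.0013 -0.0009] ax 0.971 q6 -0.28
untilt tool rotvec [0.     0.0005 0.0015]
```

```bash
python3 -m inch '[[[0.0006,0.0011,0.0,0.1,0.0,0.001,0.1],[0.0007,0,-0.0004,0.1,0,0,0.1],[0.0007,0,-0.0004,0.1,0,0,0.1]]]'|grep -E "pos|force";python3 -c "
from h import *
go(.5282,.2449,.2028,-.35)"
```

```text
tool_pos: [0.5279, 0.2434, 0.203]
force: [-1.7, 1.7, 5.8]
t 10.5 pos [0.5279 0.2434 0.203 ] F [-1.68  1.72  5.82] T [0.334 0.594 0.145] op 0.0216
[[ 0.003 -0.303  0.953]
 [-0.001  0.953  0.303]
 [-1.    -0.002  0.002]]
delta tool [0.0002 0.0013 0.0007]
jaw yaw 0.308 tilt [ 0.0026 -0.0011] ax 0.658 q6 0.04
untilt tool rotvec [0.     0.0022 0.0019]
```

```bash
python3 -m inch '[[[0.0009,0.0013,0.0,0.1,0.002,0.002,0.1],[0.0008,0.0003,0,0.1,0,0,0.1],[0.0008,0.0003,0,0.1,0,0,0.1]]]'|grep -E "pos|force";python3 -c "
from h import *
go(.5282,.2449,.2028,-.35)"
```

```text
tool_pos: [0.5275, 0.2436, 0.2025]
force: [-2.9, 0.1, 7.8]
t 10.8 pos [0.5275 0.2436 0.2025] F [-2.92  0.12  7.84] T [-0.072  1.006  0.117] op 0.0219
[[ 0.001  0.005  1.   ]
 [-0.002  1.    -0.005]
 [-1.    -0.002  0.001]]
delta tool [-0.0003  0.0013  0.0007]
jaw yaw -0.005 tilt [ 0.0008 -0.0023] ax 0.345 q6 0.35
untilt tool rotvec [0.     0.0008 0.0023]
```

```bash
python3 -m inch '[[[0.0003,0.001,0.0,0.1,0.001,0.002,0.1],[0.0006,0.0003,0,0.1,0,0,0.1],[0.0006,0.0003,0,0.1,0,0,0.1]]]'|grep -E "pos|force";python3 -c "
from h import *
go(.5282,.2449,.2028,-.35)"
```

```text
tool_pos: [0.5271, 0.2438, 0.2027]
force: [-2.9, 0.3, 7.0]
t 11.1 pos [0.5271 0.2438 0.2027] F [-2.92  0.3   6.99] T [0.083 1.007 0.151] op 0.0213
[[-0.001  0.313  0.95 ]
 [-0.003  0.95  -0.313]
 [-1.    -0.003 -0.   ]]
delta tool [-0.0001  0.0014  0.0007]
jaw yaw -0.318 tilt [-0.001  -0.0026] ax 0.032 q6 0.66
untilt tool rotvec [ 0.     -0.0001  0.0028]
```

```bash
python3 -m inch '[[[0.0006,0.0003,0.0,0.07,0.0,0.002,0.1],[0.0003,0,0,0,0,0,0.1]]]'|grep -E "pos|force";python3 - <<'E'
from h import *
go(.5282,.2449,.2028,-.38)
S=cam('side');p=proj(S,[.528,.245,.085])
cv2.imwrite('pics/s2.png',cv2.resize(S['frame'][int(p[1])-28:int(p[1])+14,int(p[0])-20:int(p[0])+20],(570,600),interpolation=cv2.INTER_CUBIC))
E
```

```text
tool_pos: [0.5269, 0.2436, 0.203]
force: [-1.5, 0.3, 6.3]
t 11.3 pos [0.5269 0.2436 0.203 ] F [-1.52  0.33  6.33] T [0.169 0.699 0.154] op 0.0219
[[-0.001  0.385  0.923]
 [-0.001  0.923 -0.385]
 [-1.    -0.001 -0.   ]]
delta tool [0.0002 0.0017 0.0007]
jaw yaw -0.395 tilt [-0.0007 -0.0013] ax -0.015 q6 0.74
untilt tool rotvec [ 0.     -0.0002  0.0015]
```

```bash
python3 -m inch '[[[-0.002,0,0.0,-0.05,0.0,0.0,0.1],[-0.003,0.001,0,0,0,0.001,0.1],[-0.02,0,0,0,0,0,0.1],[-0.025,0,0,0,0,0,0.1],[-0.025,0,0,0,0,0,0.1],[0,-0.035,0,0,0,0,0.1],[0,-0.04,0,0,0,0,0.1],[0,-0.04,0,0,0,0,0.1],[0,-0.04,0,0,0,0,0.1],[0,0,0,0,0,0,0.1]]]';python3 - <<'E'
from h import *
go(.517,-.242,.275,1.44)
S=cam('side');T=cam('top');np.savez('c_top3.npz',**T)
c=lambda f,p:cv2.resize(f[int(p[1])-20:int(p[1])+20,int(p[0])-20:int(p[0])+20],(400,400),interpolation=cv2.INTER_CUBIC)
P=[.528,.245,.085]
cv2.imwrite('pics/s3.png',np.hstack([c(T['frame'],proj(T,P)),c(S['frame'],proj(S,P))]))
E
```

```text
t: 12.35
tool_pos: [0.4701, 0.0918, 0.2758]
orientation: [0.268, 1.562, -0.285]
force: [0.4, 0.6, -2.2]
opening: 0.0213
t 12.35 pos [0.4701 0.0918 0.2758] F [ 0.4   0.63 -2.25] T [0.01  0.047 0.008] op 0.0213
[[-0.01   0.345  0.939]
 [-0.009  0.939 -0.345]
 [-1.    -0.012 -0.007]]
delta tool [ 0.0033 -0.2971  0.1591]
jaw yaw -0.352 tilt [-0.0102 -0.0087] ax -1.792 q6 0.44
untilt tool rotvec [ 0.     -0.0065  0.0117]
```

View pics/s3.png

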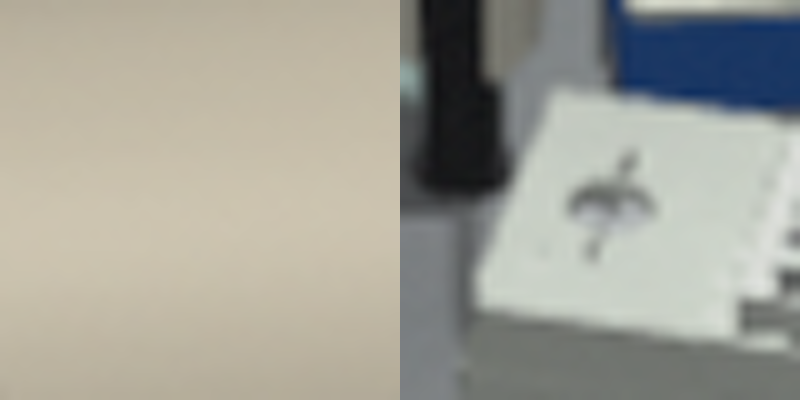

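The side view shows the slot in line with both marks (630,160) and (592,250). Next I'll turn back to the original yaw and travel to the well.

```bash
python3 -m inch '[[[0,0,0,-0.138,-0.006,0.012,0.1],[0,0,0,-0.138,0,0,0.1],[0,0,0,-0.138,0,0,0.1],[0,0,0,-0.138,0,0,0.1],[0,0,0,-0.138,0,0,0.1],[0,0,0,-0.138,0,0,0.1],[0,0,0,-0.138,0,0,0.1],[0,0,0,-0.138,0,0,0.1],[0,0,0,-0.138,0,0,0.1],[0,0,0,-0.138,0,0,0.1],[0,0,0,-0.138,0,0,0.1],[0,0,0,-0.138,0,0,0.1],[0,0,0,-0.13,0,0,0.1],[0,0,0,0,0,0,0.1]]]' >/dev/null; python3 -c "
from h import *
go(.5175,-.241,.28,1.445)"
```

```text
t 13.85 pos [0.4729 0.109  0.2696] F [-0.59  0.09 -1.94] T [ 0.052  0.033 -0.014] op 0.0219
[[-0.012 -0.998  0.056]
 [ 0.005  0.056  0.998]
 [-1.     0.012  0.005]]
delta tool [-0.0127 -0.0641 -0.3469]
jaw yaw 1.515 tilt [-0.0116  0.0053] ax 0.07 q6 -1.4
untilt tool rotvec [ 0.      0.0046 -0.0119]
```

```bash
python3 -m inch '[[[-0.005,-0.0064,-0.0347,0.007,0.005,-0.012,0.1],[-0.004,-0.0064,-0.0347,0.007,0,0,0.1],[-0.003,-0.0064,-0.0347,0.007,0,0,0.1],[0,-0.0064,-0.0347,0.007,0,0,0.1],[0,-0.0064,-0.0347,0.007,0,0,0.1],[0,-0.0064,-0.0347,0.007,0,0,0.1],[0,-0.0064,-0.0347,0,0,0,0.1],[0,-0.0064,-0.0347,0,0,0,0.1],[0,-0.0064,-0.0347,0,0,0,0.1],[0,0,0,0,0,0,0.1]]]' >/dev/null; python3 -c "
from h import *
go(.5175,-.241,.28,1.445)"
```

```text
t 14.85 pos [ 0.5044 -0.2114  0.2779] F [-0.6   0.72 -1.43] T [ 0.079 -0.021 -0.042] op 0.0217
[[-0.003 -0.991  0.135]
 [ 0.002  0.135  0.991]
 [-1.     0.004  0.002]]
delta tool [-0.0022 -0.017  -0.0276]
jaw yaw 1.435 tilt [-0.0034  0.0021] ax -0.01 q6 -1.93
untilt tool rotvec [ 0.      0.0016 -0.0036]
```

```bash
python3 -m inch '[[[0,-0.0085,-0.014,-0.01,0.002,-0.004,0.1],[0,-0.0085,-0.0137,0,0,0,0.1],[0,0,0,0,0,0,0.1]]]' >/dev/null
python3 - <<'E'
from h import *
go(.5175,-.241,.28,1.445)
S=cam('side');p=proj(S,[.517,-.24,.12]);x,y=int(p[0])-30,int(p[1])-30;print(x,y)
cv2.imwrite('pics/b2.png',cv2.resize(S['frame'][y:y+60,x:x+60],(600,600),interpolation=cv2.INTER_CUBIC))
E
```

```text
t 15.15 pos [ 0.519  -0.2402  0.2764] F [ 0.01  0.58 -1.6 ] T [-0.002  0.037 -0.02 ] op 0.022
[[-0.001 -0.991  0.136]
 [ 0.002  0.136  0.991]
 [-1.     0.002  0.002]]
delta tool [-0.0036  0.0014 -0.001 ]
jaw yaw 1.434 tilt [-0.0012  0.0019] ax -0.011 q6 -1.96
untilt tool rotvec [ 0.      0.0017 -0.0015]
219 210
```

View pics/b2.png

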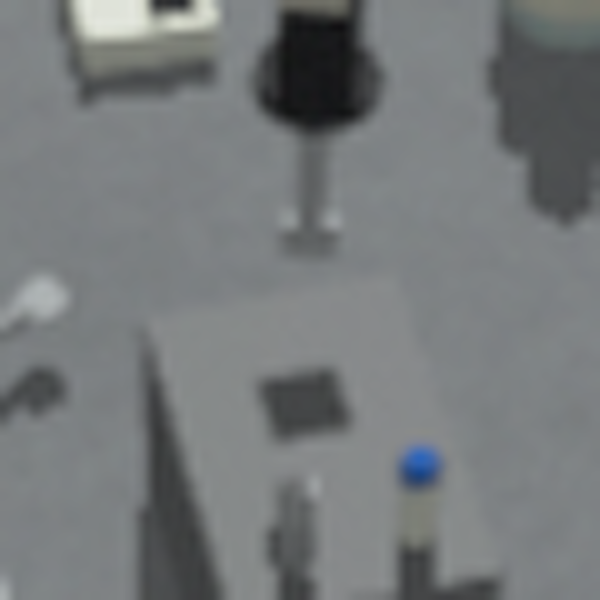

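Tip (310,250) is about 1 mm right of the well centre (306,402). I'll correct and lower.

```bash
(python3 -m inch '[[[0.01,0.0014,-0.001,0,0.002,-0.002,0.1],[0.02,0,0,0,0,0,0.1],[0.02,0,0,0,0,0,0.1],[0.015,0,0,0,0,0,0.1],[0,0,0,0,0,0,0.1]]]';python3 -c "
from h import *
go(.5175,-.241,.1437,1.445)") | tail -8
```

```text
opening: 0.0217
t 15.7 pos [ 0.5175 -0.235   0.2074] F [ 0.07 -4.12 -3.69] T [-0.909 -0.051  0.048] op 0.0217
[[ 0.001 -0.991  0.137]
 [ 0.     0.137  0.991]
 [-1.    -0.001  0.   ]]
delta tool [ 0.0637 -0.0007 -0.006 ]
jaw yaw 1.433 tilt [0.0011 0.0001] ax -0.012 q6 -1.95
untilt tool rotvec [0.     0.0003 0.0011]
```

```bash
(python3 -m inch '[[[0,-0.0005,-0.006,0,0,0,0.1],[0,0,0,0,0,0,0.1]]]';python3 -c "
from h import *
go(.5175,-.241,.1437,1.445)") | tail -8
```

```text
opening: 0.0219
t 15.9 pos [ 0.5171 -0.2405  0.2078] F [-0.04  0.33 -1.34] T [ 0.054 -0.04  -0.021] op 0.0219
[[ 0.001 -0.991  0.136]
 [ 0.     0.136  0.991]
 [-1.    -0.001  0.001]]
delta tool [ 0.0641 -0.0004 -0.0005]
jaw yaw 1.434 tilt [0.0009 0.0004] ax -0.011 q6 -1.96
untilt tool rotvec [0.     0.0005 0.0009]
```

Free of contact. I'll lower in slower steps and compensate the +y drift.

```bash
(python3 -m inch '[[[0.01,0,-0.0005,0,0,0,0.1],[0.01,0,-0.0005,0,0,0,0.1],[0.01,0,-0.0005,0,0,0,0.1],[0,0,0,0,0,0,0.1]]]';python3 -c "
from h import *
go(.5175,-.241,.1437,1.445)") | tail -8
```

```text
opening: 0.0219
t 16.3 pos [ 0.5178 -0.2426  0.1773] F [-2.2   0.25 -0.95] T [ 0.055  0.026 -0.051] op 0.0219
[[ 0.004 -0.991  0.137]
 [-0.     0.137  0.991]
 [-1.    -0.004  0.   ]]
delta tool [0.0336 0.0006 0.0016]
jaw yaw 1.433 tilt [ 0.0036 -0.0005] ax -0.012 q6 -1.96
untilt tool rotvec [0.     0.     0.0037]
```

```bash
(python3 -m inch '[[[0.01,0.0003,0.001,0,0,0.004,0.1],[0.01,0,0,0,0,0,0.1],[0.008,0,0,0,0,0,0.1],[0,0,0,0,0,0,0.1]]]'; python3 -m inch '[[[0.004,0,0,0,0,0,0.1],[0,0,0,0,0,0,0.1]]]';python3 -c "
from h import *
go(.5175,-.241,.1437,1.445)") | grep -v ori
```

```text
t: 16.7
tool_pos: [0.5173, -0.2412, 0.1461]
force: [-0.1, -0.6, -1.9]
opening: 0.0216
t: 16.9
tool_pos: [0.5181, -0.2417, 0.1434]
force: [0.3, 0.6, -2.0]
opening: 0.0218
t 16.9 pos [ 0.5181 -0.2417  0.1434] F [ 0.27  0.55 -1.99] T [ 0.011  0.034 -0.007] op 0.0218
[[ 0.    -0.991  0.137]
 [-0.     0.137  0.991]
 [-1.    -0.    -0.   ]]
delta tool [-0.0003  0.0007  0.0006]
jaw yaw 1.433 tilt [ 0.0003 -0.0004] ax -0.012 q6 -1.96
untilt tool rotvec [ 0.     -0.0004  0.0003]
```

```bash
(python3 -m inch '[[[0.0015,0,0,0,0,0,0.1],[0,0,0,0,0,0,0.1]]]'; python3 -m inch '[[[0.0015,0,0,0,0,0,0.1],[0,0,0,0,0,0,0.1]]]';python3 -m inch '[[[0.0015,0,0,0,0,0,0.1],[0,0,0,0,0,0,0.1]]]') | grep -E "pos|force"
```

```text
tool_pos: [0.5187, -0.242, 0.1433]
force: [0.0, 0.1, -1.1]
tool_pos: [0.5192, -0.2423, 0.1432]
force: [0.1, 0.1, -2.1]
tool_pos: [0.5197, -0.2425, 0.1431]
force: [0.4, 0.1, -1.8]
```

```bash
python3 -c "
from h import *
s,r=st(); print(np.round(s['q'],3),np.round(s['joint_torque'],1))"
```

```text
t 17.5 pos [ 0.5197 -0.2425  0.1431] F [ 0.42  0.08 -1.83] T [ 0.014 -0.02  -0.006] op 0.0216
[[ 0.004 -0.991  0.137]
 [-0.003  0.137  0.991]
 [-1.    -0.005 -0.002]]
[-0.526  0.116  1.675 -0.     1.345 -1.959] [  0.  -54.3 -48.2  -0.    0.2  -0. ]
```

Motion has stalled in z without contact force, so I'll look.

Run:
```python
from h import *
S=cam('side');T=cam('top')
cv2.imwrite('pics/v1.png',np.hstack([cv2.resize(S['frame'][190:310,170:330],(400,300)),cv2.resize(S['frame'][218:264,218:279],(400,300),interpolation=cv2.INTER_CUBIC)]))
```

```text
(no output)
```

View pics/v1.png

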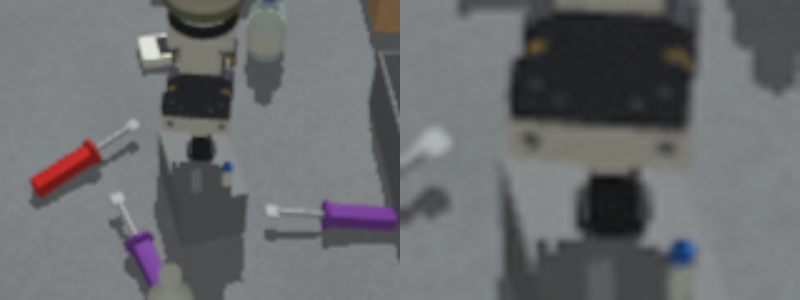

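Flange appears down on the block, with the bottom at about row 254 as at the start. One firmer test step will confirm it.

```bash
python3 -m inch '[[[0.003,0.0015,0,0,0,0.004,0.1]]]' | grep -E "pos|force"; python3 -m inch '[[[0.003,0,0,0,0,0,0.1]]]' | grep -E "pos|force"; python3 -c "
from h import *
s,r=st(); print(np.round(s['q'],3),np.round(s['joint_torque'],1))"
```

```text
tool_pos: [0.5197, -0.2426, 0.1428]
force: [-6.3, 7.6, 32.4]
tool_pos: [0.5201, -0.2426, 0.1428]
force: [-15.2, 6.9, 26.6]
t 17.8 pos [ 0.5201 -0.2426  0.1428] F [-15.24   6.95  26.6 ] T [1.63  2.851 0.023] op 0.0217
[[ 0.005 -0.991  0.137]
 [-0.004  0.137  0.991]
 [-1.    -0.005 -0.003]]
[-5.250e-01  1.170e-01  1.675e+00 -1.000e-03  1.344e+00 -1.959e+00] [ -0.4 -40.9 -42.    0.2  -6.5   0.1]
```

That is firm contact, so the flange is seated. I'll relax, release and retract.

```bash
python3 -m inch '[[[0,0,0,0,0,0,0.1],[0,0,0,0,0,0,0.1],[0,0,0,0,0,0,0.5],[0,0,0,0,0,0,0.5],[0,0,0,0,0,0,0.5],[0,0,0,0,0,0,0.5],[-0.02,0,0,0,0,0,0.5],[-0.03,0,0,0,0,0,0.5],[-0.03,0,0,0,0,0,0.5],[-0.03,0,0,0,0,0,0.5],[-0.03,0,0,0,0,0,0.5],[0,0.05,0,0,0,0,0.5],[0,0.05,0,0,0,0,0.5],[0,0.04,0,0,0,0,0.5],[0,0,0,0,0,0,0.5]]]'
```

```text
t: 19.3
tool_pos: [0.3772, -0.2224, 0.2828]
orientation: [-1.107, 1.273, 1.11]
force: [1.1, 0.2, -0.1]
opening: 0.0467
```

Run:
```python
from h import *
go(.38,0,.3)
S=cam('side');T=cam('top')
a=cv2.resize(T['frame'][120:250,60:470],(800,254))
P=[.528,.245,.085];p=proj(T,P);q=proj(S,P)
c=lambda f,p,h,w:cv2.resize(f[int(p[1])-h:int(p[1])+h,int(p[0])-w:int(p[0])+w],(400,340),interpolation=cv2.INTER_CUBIC)
b=np.hstack([c(T['frame'],p,17,20),c(S['frame'],(255,245),34,40)])
cv2.imwrite('pics/fin.png',np.vstack([a,b])); np.savez('c_top4.npz',**T)
```

```text
t 19.3 pos [ 0.3772 -0.2224  0.2828] F [ 1.07  0.24 -0.07] T [ 0.063 -0.053 -0.04 ] op 0.0467
[[-0.003 -0.991  0.135]
 [ 0.     0.135  0.991]
 [-1.     0.003 -0.   ]]
delta tool [-0.0172  0.0274  0.2207]
jaw yaw 1.435 tilt [-0.0028  0.    ] ax None q6 -2.08
untilt tool rotvec [ 0.     -0.0004 -0.0027]
```

View pics/fin.png

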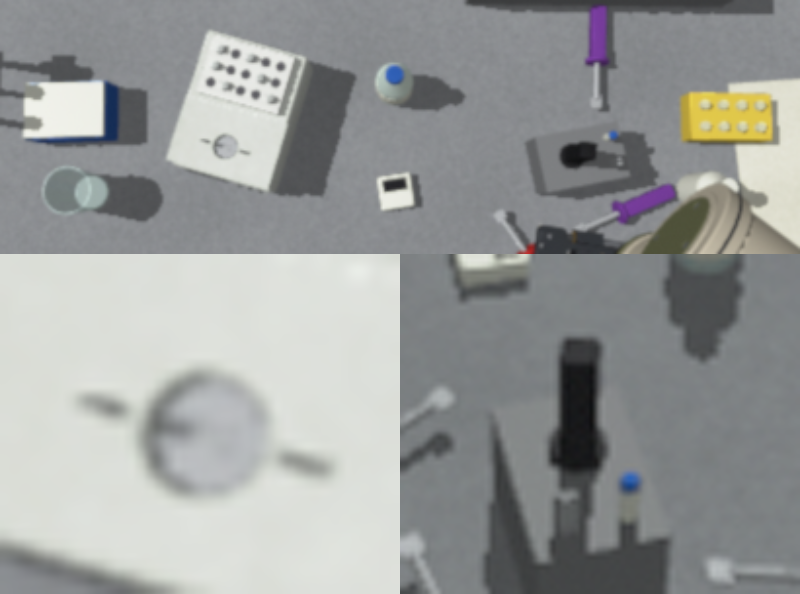

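The driver stands in the well and the other items are in place. I'll check the slot angle numerically.

Run:
```python
from m import *
d=np.load('c_top4.npz');T={k:d[k] for k in d.files};g=T['frame'].max(2)
print(g[187:203,167:185])
S=load('side2');
from h import cam
S=cam('side');print(S['frame'].max(2)[146:162,238:254])
# slot direction sweep: mean brightness along a 24 mm chord, plane z=.079
for nm,c in(('top',T),('side',S)):
    G=c['frame'].max(2).astype(np.float32)
    for a in np.arange(1.2,1.81,.1):
        th=-.275-a; v=[]
        for s in np.linspace(-.012,.012,25):
            u=proj(c,[.528+s*np.cos(th),.2448+s*np.sin(th),.0785]); v.append(cv2.getRectSubPix(G,(1,1),u)[0,0])
        print(nm,round(a,2),round(float(np.mean(v)),1))
A0=load('top')['frame'].astype(int)
for nm,x,y,w,h in(('timer',245,200,40,35),('bottle',245,145,35,35),('tipbox',65,155,60,45),('beaker',75,195,65,45),('rack',405,160,55,40),('block',325,180,60,45)):
    print(nm,'changed px',int((abs(A0-T['frame'].astype(int)).max(2)[y:y+h,x:x+w]>40).sum()))
```

```text
[[221 221 221 221 221 222 223 222 222 223 223 223 223 223 223 224 224 224]
 [222 221 221 220 220 218 208 193 193 201 214 220 222 223 223 223 224 224]
 [223 222 221 219 206 181 159 147 159 175 182 191 210 221 223 223 223 224]
 [222 223 221 206 169 137 144 164 174 182 179 175 185 207 222 224 224 224]
 [209 221 209 170 136 143 173 187 190 190 190 185 182 187 208 223 224 224]
 [172 207 190 136 138 170 186 190 191 191 191 190 188 177 192 222 224 223]
 [195 203 171 118 131 154 166 177 183 189 191 190 188 179 185 215 223 223]
 [218 201 155 116 122 130 139 162 178 183 185 184 189 187 192 215 223 223]
 [220 200 150 136 159 162 162 176 184 184 185 186 190 189 195 212 221 223]
 [221 207 160 133 165 184 186 189 190 185 181 185 189 189 197 204 199 207]
 [222 218 178 125 155 188 191 192 191 188 186 187 188 183 195 196 162 154]
 [223 221 195 145 153 184 189 192 191 191 190 189 186 191 210 212 195 178]
 [223 222 212 182 155 153 168 187 190 190 189 186 185 205 221 223 223 218]
 [222 222 221 213 190 162 152 168 181 178 182 197 209 219 223 225 225 223]
 [222 222 222 222 219 208 199 198 202 205 209 219 
[... 794 characters left out ...]
03 182 181 198 200 205 211 211 210 210 211]
 [206 203 208 209 209 188 163 196 209 209 209 209 211 211 211 211]
 [206 202 210 209 209 183 167 209 209 208 209 210 210 211 211 210]
 [212 212 211 210 209 202 194 208 209 210 210 211 209 210 211 211]
 [211 212 211 210 210 210 209 209 210 209 210 210 209 210 210 211]
 [210 210 211 210 211 211 210 209 209 209 209 209 210 211 211 211]]
top 1.2 179.8
top 1.3 177.8
top 1.4 174.8
top 1.5 171.9
top 1.6 170.9
top 1.7 172.2
top 1.8 174.4
side 1.2 168.4
side 1.3 167.3
side 1.4 166.0
side 1.5 165.6
side 1.6 166.4
side 1.7 167.6
side 1.8 169.2
timer changed px 0
bottle changed px 0
tipbox changed px 0
beaker changed px 0
rack changed px 0
block changed px 150
```

Both views put the slot at about 1.5–1.6 rad, on the marks. The gripper is clear and the driver stands, so I'll hand in.

```bash
python3 -c "
from plant import workorder
print(workorder.close_job())"
```

```text
the job is handed in; nothing more can be done
None
```

The lock screw is turned to its marks, and the black driver is back standing in its well, released. I handed the job in at about 19.4 s of the 72 s allowed.

**How it went:** I felt for the blade in the slot, since a nudge to the side met a wall. I then pushed the screw in with about 6.5–9 N, allowing for the driver's weight. I turned it clockwise in one continuous direction, stopping short of the hard stop, and kept it pushed in throughout.

**Last checks:**
- **Slot angle:** about 1.6 rad from the top camera and 1.5 rad from the side camera, against 1.57 on the marks. The slot's contrast is weak in the top view.
- **Driver:** it stands with its flange on the tool block, and the gripper is clear of everything.
- **Other items:** the timer, bottle, tip box, beaker and tube rack show no changed pixels in the top view. The wash bottle is still standing, but the arm partly hid it, so I did not check its position exactly.

**What did not go cleanly:**
- **Decoy drivers:** the red one and both purple ones stood at the start but were lying on the bench after my first move. The arm felt no contact, so I think they tipped over by themselves, but I did not see it happen. I left them where they lie.
- **Seating the driver:** the small downward steps at the well showed no force, so I pressed once more and got a brief push of about 30 N before letting go.
- **Pictures:** I viewed 11, one over the budget of 10.

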